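Draw the top-tray bolt with the chest key and hold it

ROBOT

A 7-joint arm with a two-finger parallel gripper is mounted at the origin on the work surface. World frame = base frame: x ahead of the robot, y to its left, z up, the work surface at z = 0. Lengths are in m, angles in rad, forces in N, time in s.
With the tool pointing down it reaches from about 0.4 to 0.85 m from the base axis. Payload 4.5 kg.
Tool frame: the origin (TCP) lies between the finger pads; the fingertips stand 11 mm ahead of it and the grasp point (between the pads) lies 8 mm behind it (r.tip_reach is the distance from the TCP to the fingertips, in m); x points along the fingers, y is the direction in which the jaws open and shut, and the axes are right-handed (so a half turn about x gives the same grasp; the last joint's range is limited). The gripper opens to 88 mm and grips with 3 to 60 N. Pads are 18 mm wide; open, the fingers measure 123 mm over their backs; the gripper's body (75 mm by 187 mm) begins 45 mm behind the grasp point.
Start: joints at [1.274, 0.689, -0.195, 1.565, 0.157, 0.902, -0.215], TCP at [0.203, -0.591, 0.216] pointing down, gripper open.
Joint ranges: [-3.01, 3.01], [-0.46, 2.08], [-1.47, 1.51], [0.13, 2.56], [-1, 4.14], [0.04, 2.09], [-2.66, 2.66]. Speed limits (rad/s): [2.57, 2.57, 3.14, 3.14, 3.14, 3.14, 3.14].

INTERFACE

Orientations are given as a unit quaternion [x, y, z, w].
In Python, from plant import r gives the robot as it stands.
- The arm moves only by the tool drive_tool, never from a script. Its argument "deltas" is a list of rows, each a list of 3 entries, a list of its own where there are three numbers: the turn, a rotation vector about the tool's x, y, z in degrees, then the shift along the tool's x, y, z in cm, then the finger opening in cm, from 0 to 8.81. A call has 1 to 12 rows; each row shifts and turns the commanded pose from where the row before left it, along the tool's axes as they then stand; what a row does not reach is not made up. A row lasts 1/12 s, in which the tool goes at most 41.7 mm and 7.16 degrees, less where a joint would pass 70% of its speed; a pose out of reach is approached as far as the arm can. A call is refused whole if a number of a shift passes 4.17 or a number of a turn 7.16, either way. A call with a gripper value outside its range is refused whole. The fingers move at their own pace and stop on an object; "force" is the grip in N (left out, the last holds). Time passes only in rows, so rows that do not move let the fingers close. It gives the time, the measured TCP pose, the force and the opening at its end, in the units of the state.
- r.get_state(): the state, without advancing time (a new reading comes with each control period).
- r.snapshot(name): name is "scene" or "top" or "wrist"; returns a dict with "color" (400x640x3 uint8, red, green, blue), "fov_y" (degrees; the focal length in pixels is half the picture's height over the tangent of half this angle, whatever the lens; pixels are square), "cx", "cy" (the principal point, pixels), "k1" (the pictures are not rectified: a ray, as slopes to the right and down, at radius r is drawn at 1 + k1 r^2 times it, then the intrinsics apply), "extrinsics" (4x4, takes a point from world to camera coordinates); the wrist camera has in their place "tool_from_camera" (4x4, takes a point from camera to tool coordinates, whose origin is the TCP and whose axes are the tool frame's). Camera axes: x right, y up, looking along -z (the intrinsics and any distortion apply to the point x, -y, -z); pixel columns grow to the right and rows downward; lengths in m; the calibration is good to about 2 mm. A picture is of the moment at which its call begins: read the wrist's pose just before it. There is no depth.
- r.finish_job(): hands the job in, once; it reports no verdict.
The state is a dict: "clock": time; "q": joint angles; "qd": joint speeds; "joint_torque": joint torques, N m; "tool_pos": TCP position; "eef_rot": TCP orientation; "contact_force": force on the tool from outside, world axes, zero at the start; "moment": the same for the moment, N m; "opening": opening from 0.0 (shut) to 1.0 (fully open).
Only numpy, scipy, OpenCV 4.12 (cv2) and the standard library are available. Lean on these libraries where they do the work, as an engineer would, in place of code of your own. Each camera call takes 0.05 s, during which the arm holds its last target. There are 200 camera calls.

TASK

Take the yellow-headed key out of the tool rack and push it straight down into the lock on the front rail of the tool chest's hinged top tray, easing it past the sticky tumblers until its brass shoulder is fully home on the lock plate. Then turn it clockwise (seen from above) a quarter turn to the stop, against the return spring, and finish still gripping the key and holding it turned, so that the bolt stays drawn back and the lid is free to be lifted. Leave the other tools and things where they are.

Things in the scene. Friction and masses are not known exactly. Their poses are not given: they have to be found in the camera images.
- key_grip (a point): Centre of the key's yellow head: 10 mm thick (point's x), 34 mm wide (y), 36 mm tall (z, up). Grip it from above across the thickness. The key is loose, about 50 g; it starts blade down in one of the rack's three slots (which one varies), its brass shoulder on the rack's top, its y along the rack's y. It works the same either way round (half a turn about z)
- key_seat (a point): Middle of the underside of the key's brass shoulder (12 x 22 mm, 6 mm thick), 24 mm below key_grip, same axes. Below it the steel blade reaches 28 mm down: 4 mm thick (x), 10 mm wide (y), the last 5 mm a pointed V. The yellow head begins 6 mm above it
- lock_mouth (a point): Centre of the keyhole, level with the top of the square steel lock plate (56 x 56 mm, 64 mm above the worktop); z is the lock's axis, up. Fixed to the tray: it does not turn with the plug. The keyway at rest is 12 mm long along this y and 5 mm wide along x, over 30 mm deep; its mouth, 3 mm down in a 22 mm round hole, is flared by 3 mm all round. Home: key_seat at this point
- toptray: Red steel top tray fixed on the worktop, 260 (x) x 400 (y) x 64 mm high (73 mm at the lid), origin under its centre, x towards the lid's hinge, same axes as lock_mouth. The lock plate is on its front rail; beside it lie the bolt and the lid, none of them over 11 mm above the plate. Two sprung sticky tumblers stand in the keyway 10 and 18 mm down: the blade must push past each (some 10 N; rocking the key helps)
- keyway (a point): Centre of the keyway's mouth in the round brass plug, 3 mm below lock_mouth; turns with the plug. The keyway's 12 mm length lies along its y, z is up
- plug (a joint): Turn of the lock's brass plug (rad): 0 at rest, growing clockwise seen from above to the stop at 1.57. A spring of 0.03 N m at rest to 0.12 N m at the stop, plus 0.03 N m of rubbing, pulls it back when let go. The tumblers block it until the key is home. The blade has 0.1 rad of play in the keyway
- bolt (a joint): Travel of the lock's flat steel bolt (m), which the plug draws: 0 shot, its end 10 mm inside the steel keeper on the lid's front edge, 0.014 fully drawn back, clear of the keeper from 0.010 on
- rack: Grey plastic tool rack fixed to the worktop, 50 (x) x 220 (y) x 45 mm high, origin under its centre. Three upright slots, 6 mm (x) by 12.5 mm (y), at y = -70, 0 and +70 mm, through its whole height
- screwdriver: Bystander: stubby screwdriver with a red round handle (32 mm diameter, 56 mm tall) standing shaft down in another slot of the rack; origin at the underside of its handle, on the rack's top
- scraper: Bystander: grout scraper with a blue handle (18 x 24 x 65 mm tall) standing blade down in the remaining slot of the rack; origin at the underside of its handle, on the rack's top
- tile: Bystander: white ceramic tile lying flat, 150 x 150 x 8 mm, origin under its centre
- silicone_float: Bystander: grey hard silicone float, pad 230 (x) x 95 (y) x 10 mm, with a black handle up to 67 mm high, origin under its centre
- pry_bar: Bystander: chrome pry bar lying flat, 315 mm long (x), 28 mm wide, its hooked end 43 mm high, origin under the middle of the bar
- jar: Bystander: clear glass jar of tile spacers with an aluminium lid, 68 mm diameter, 90 mm tall, origin under its centre
Not all that is in view belongs to the job. Of the things shaped like the part that bears key_grip, the yellow one is meant.

How it is judged:
On the way, in this order (a step that is already met when the one before it is completed fails the run):
1. the key is lifted clear of the rack, above the lock plate's height (height (world z) of key_seat above 0.08 m and contact force between the fingers and key above 1 N), for 0.1 s.
2. the key is fully home in the lock (shoulder within 2.5 mm of the plate), the plug not yet turned more than 0.3 rad (z of key_seat in the frame of lock_mouth below 0.0025 m and horizontal distance between key_seat and lock_mouth below 0.004 m and angle between key_seat's own z axis and vertical below 0.15 rad and angle between the y axis of key_seat and the y axis of keyway, either way round below 0.3 rad and value of joint plug below 0.3 rad), for 0.1 s.
At the end, for the whole second after the job is handed in: The key is home (shoulder within 2.5 mm of the lock plate, 4 mm of centre, 0.15 rad of upright, blade within 0.3 rad of the keyway), the plug is held still at 1.3 rad or more with the bolt drawn 10.5 mm or more, and the fingers still grip the key (over 2 N) (z of key_seat in the frame of lock_mouth below 0.0025 m and horizontal distance between key_seat and lock_mouth below 0.004 m and angle between key_seat's own z axis and vertical below 0.15 rad and angle between the y axis of key_seat and the y axis of keyway, either way round below 0.3 rad and value of joint plug above 1.3 rad and value of joint bolt above 0.0105 m and velocity of joint plug between -0.1 and 0.1 rad/s and contact force between the fingers and key above 2 N); the arm keeps its last pose, push and grip.
It fails at once if the screwdriver or the scraper is moved more than 25 mm or knocked over (distance of any of screwdriver, scraper from where it was at the start of the episode above 0.025 m or angle between any of screwdriver, scraper's own z axis and vertical above 0.4 rad).
It fails at once if the glass jar is moved more than 25 mm or knocked over (distance of jar from where it was at the start of the episode above 0.025 m or angle between jar's own z axis and vertical above 0.4 rad).
It fails at once if the tile, the float or the pry bar is moved more than 25 mm or knocked over (distance of any of tile, silicone_float, pry_bar from where it was at the start of the episode above 0.025 m or angle between any of tile, silicone_float, pry_bar's own z axis and vertical above 0.4 rad).
It also fails if it takes over 42 s, if anything falls off the work surface, if the arm or the gripper's body presses on something with over 40 N, if the wrist force passes 120 N, or if a joint passes its speed limit or range.

## Working session

There is one attempt and no reset: what is moved stays moved. The work goes in short steps, Python scripts to look and compute and a tool call to move; the robot and the scene stay as the last step left them, time stands still between calls to the robot, and variables do not carry over. Pictures are saved under pics/ and viewed, about 8 in all and at most 12, crops included, and the job is handed in when it is done.

Besides the shell and the picture viewer there is one more tool, called after "Request:" by a JSON object that holds its "op" and its "data". drive_tool: Moves the arm, as the interface text tells. Its arguments: {"type":"object","properties":{"deltas":{"type":"array","items":{"type":"array"}},"force":{"type":"number"}},"required":["deltas"]}

```bash
mkdir -p pics; ls; cat > h.py <<'E'
import numpy as np, cv2
from scipy.spatial.transform import Rotation as R
from plant import r
def snap(n):
    s=r.get_state(); p=r.snapshot(n); p['state']=s; return p
def T(s):
    M=np.eye(4); M[:3,:3]=R.from_quat(s['eef_rot']).as_matrix(); M[:3,3]=s['tool_pos']; return M
def w2c(p):
    if 'extrinsics' in p: return np.array(p['extrinsics'])
    return np.linalg.inv(T(p['state'])@np.array(p['tool_from_camera']))
def intr(p):
    f=200/np.tan(np.radians(p['fov_y'])/2); return f,p['cx'],p['cy'],p['k1']
def ray(p,u,v):
    f,cx,cy,k=intr(p); d=np.array([(u-cx)/f,(v-cy)/f]); x=d.copy()
    for _ in range(30): x=d/(1+k*(x@x))
    M=np.linalg.inv(w2c(p)); return M[:3,3],M[:3,:3]@np.array([x[0],-x[1],-1])
def at_z(p,u,v,z):
    o,d=ray(p,u,v); return o+d*(z-o[2])/d[2]
def proj(p,X):
    f,cx,cy,k=intr(p); c=w2c(p)@np.r_[X,1]; x=np.array([c[0],-c[1]])/-c[2]
    return x*(1+k*(x@x))*f+[cx,cy]
def save(p,name,crop=None,s=1):
    im=p['color'][:,:,::-1]
    if crop: a,b,c,d=crop; im=im[b:d,a:c]
    cv2.imwrite('pics/'+name+'.png',cv2.resize(im,None,fx=s,fy=s,interpolation=cv2.INTER_CUBIC))
E
python3 - <<'E'
from h import *
import pickle
s=r.get_state(); print(s)
P={}
for n in('top','scene','wrist'):
    p=P[n]=snap(n); save(p,n+'0'); print(n,p['fov_y'],p['cx'],p['cy'],p['k1'],np.linalg.inv(w2c(p)).round(3).tolist())
pickle.dump(P,open('p0.pkl','wb'))
# stack
E
```

```text
pics
{'clock': 0.0, 'q': array([ 1.27378613,  0.68997143, -0.19453318,  1.56634447,  0.15730852,
        0.90251845, -0.21511468]), 'qd': array([ 0.00026398, -0.00059093, -0.00068911,  0.0005986 , -0.00140046,
       -0.00039185,  0.00032354]), 'joint_torque': array([-4.02036840e-04, -5.27558863e+01, -1.26738746e+00, -1.53432173e+01,
       -5.26955375e-02,  6.31632764e-03,  1.68147799e-04]), 'tool_pos': array([ 0.20274095, -0.59048249,  0.21511829]), 'eef_rot': array([-0.69729682, -0.11709266,  0.69760412, -0.1158229 ]), 'contact_force': array([-0.70631867, -0.08149855, -0.47493629]), 'moment': array([-0.01737495, -0.04653484,  0.02570085]), 'opening': 1.0009757004307318}
top 54.44165921618826 321.81212114848915 198.86633963424555 -0.023820994478493476 [[-0.017, 0.994, -0.104, 0.411], [-1.0, -0.015, 0.014, 0.075], [0.012, 0.104, 0.995, 1.105], [0.0, 0.0, 0.0, 1.0]]
scene 43.135319937590666 318.12040598634934 198.52984835751474 -0.07580288166363978 [[-0.288, -0.677, 0.677, 1.466], [0.957, -0.188, 0.219, 0.369], [-0.021, 0.711, 0.703, 1.052], [0.0, 0.0, 0.0, 1.0]]
wrist 58.79066259455559 317.2351344445183 204.44124081366698 -0.011033334237817891 [[0.324, 0.903, 0.283, 0.275], [-0.946, 0.31, 0.094, -0.566], [-0.002, -0.298, 0.955, 0.384], [0.0, 0.0, 0.0, 1.0]]
```

View pics/top0.png

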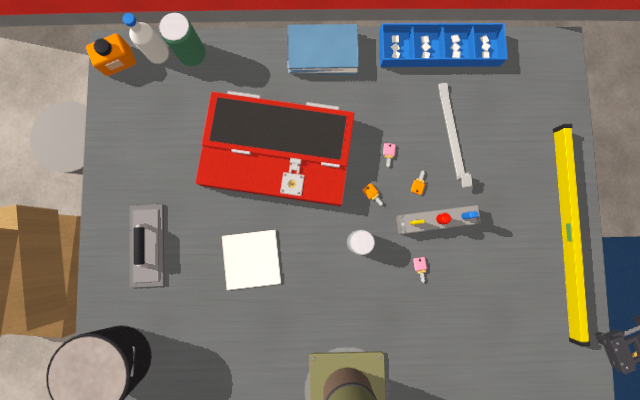

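View pics/scene0.png

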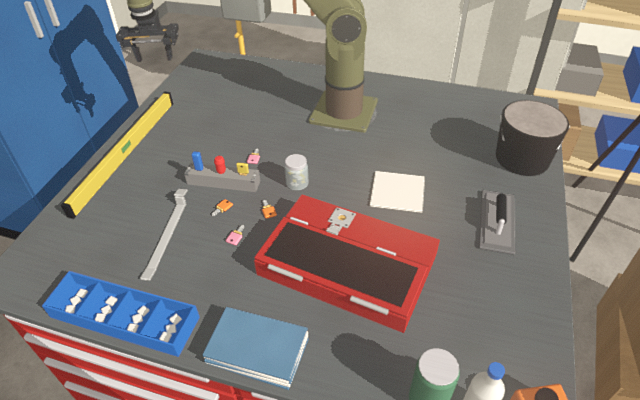

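Candidates in the top view: yellow in the rack (417,222), pinks at (389,150) and (420,266), oranges at (373,193) and (418,184). The one upright in the rack is yellow, so I choose that and check it in a close crop together with the lock.

```bash
python3 - <<'E'
from h import *
import pickle
P=pickle.load(open('p0.pkl','rb')); p=P['top']
a=p['color'][200:240,390:490,::-1]; b=p['color'][160:210,260:360,::-1]
cv2.imwrite('pics/crop1.png',np.vstack([cv2.resize(x,None,fx=6,fy=6,interpolation=cv2.INTER_CUBIC) for x in(a,b)]))
E
```

```text
(no output)
```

View pics/crop1.png

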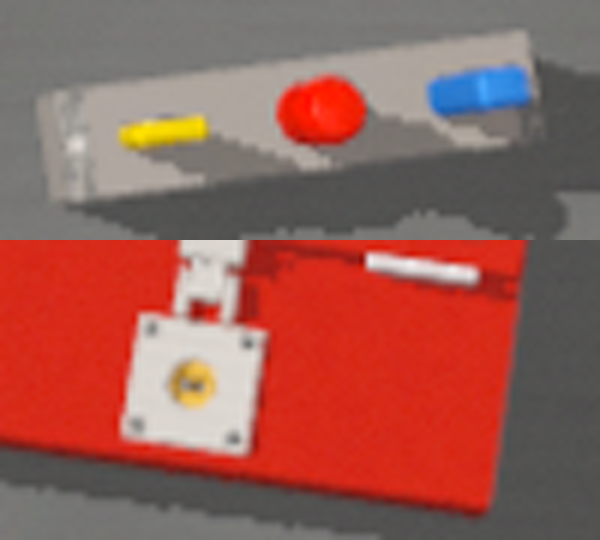

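The crop shows the yellow key head at top pixel (417,222) in the left slot, and the lock's keyhole at (292,184) in its white plate.

```bash
python3 - <<'E'
from h import *
import pickle
P=pickle.load(open('p0.pkl','rb')); p=P['top']
c1=lambda u,v:(390+u/6-.4,200+v/6-.4)
c2=lambda u,v:(260+u/6-.4,160+(v-240)/6-.4)
k=at_z(p,*c1(163,132),.087);print('key top',k)
A=at_z(p,*c1(40,97),.045);B=at_z(p,*c1(527,33),.045);print('rack edge',A,B,np.linalg.norm(B-A),np.degrees(np.arctan2(*(A-B)[[1,0]])))
e=[at_z(p,*c1(122,135),.087),at_z(p,*c1(206,125),.087)];print(np.linalg.norm(e[0]-e[1]),np.degrees(np.arctan2(*(e[0]-e[1])[[1,0]])))
print('lock',at_z(p,*c2(192,384),.061))
C=[at_z(p,*c2(*x),.064) for x in((139,314),(268,332),(250,455),(122,438))];print(np.mean(C,0));
for i in range(4):d=C[(i+1)%4]-C[i];print(np.linalg.norm(d),np.degrees(np.arctan2(d[1],d[0])))
s=P['wrist']['state'];print(R.from_quat(s['eef_rot']).as_matrix().round(3)); print(P['wrist']['tool_from_camera'])
E
```

```text
key top [ 0.45346175 -0.18732545  0.087     ]
rack edge [ 0.47210688 -0.14240293  0.045     ] [ 0.49780395 -0.36867364  0.045     ] 0.2277252092044185 96.47919535499969
0.03738384821078418 95.75625538414451
lock [0.56297106 0.14199256 0.061     ]
[0.56225771 0.14056265 0.064     ]
0.05883286957519687 -98.8984938815248
0.05642842580552446 171.0799110187226
0.05798870035532444 81.5007973393663
0.05683851632402543 -8.067524050847783
[[-0.001  0.325 -0.946]
 [ 0.002 -0.946 -0.325]
 [-1.    -0.002  0.   ]]
[[ 6.57667365e-04  2.97828938e-01 -9.54619029e-01 -1.69161120e-01]
 [ 9.99999412e-01  6.27473921e-04  8.84695196e-04 -1.50339565e-04]
 [ 8.62486376e-04 -9.54619050e-01 -2.97828350e-01 -7.64116430e-02]
 [ 0.00000000e+00  0.00000000e+00  0.00000000e+00  1.00000000e+00]]
```

Request:
{"op": "drive_tool", "data": {"deltas": [[[0,0,0],[0,-2.5,-3.06],6],[[0,0,0],[0,-2.5,-3.06],6],[[0,0,0],[0,-2.5,-3.06],6],[[0,0,0],[0,-2.5,-3.06],6],[[0,0,0],[0,-2.5,-3.06],6],[[0,0,0],[0,-2.5,-3.06],6],[[0,0,0],[0,-2.5,-3.06],6],[[0,0,0],[0,-2.5,-3.06],6],[[0,0,0],[0,-2.5,-3.06],6],[[0,0,0],[0,-2.5,-3.06],6],[[0,0,0],[0,-2.5,-3.06],6],[[0,0,0],[0,-2.5,-3.06],6]]}}

```text
clock: 1.15
tool_pos: [0.4534, -0.1863, 0.2159]
eef_rot: [-0.697, -0.116, 0.698, -0.116]
contact_force: [1.3, -0.1, -0.2]
opening: 0.678
```

Request:
{"op": "drive_tool", "data": {"deltas": [[[-7,0,0],[0,0,0],6],[[-7,0,0],[0,0,0],6],[[-7,0,0],[0,0,0],6],[[-7,0,0],[0,0,0],6],[[-7,0,0],[0,0,0],6],[[-7,0,0],[0,0,0],6],[[-7,0,0],[0,0,0],6],[[-7,0,0],[0,0,0],6],[[-7,0,0],[0,0,0],6],[[-7,0,0],[0,0,0],6],[[-7,0,0],[0,0,0],6],[[0,0,0],[0,0,0],6]]}}

```text
clock: 2.15
tool_pos: [0.4526, -0.1882, 0.2157]
eef_rot: [0.473, 0.526, -0.473, 0.526]
contact_force: [0.2, 0.9, -0.6]
opening: 0.678
```

```bash
python3 - <<'E'
from h import *
import pickle
p=snap('wrist');pickle.dump(p,open('w1.pkl','wb'));save(p,'w1')
s=p['state'];print(s['clock'],s['q'],s['tool_pos'],s['opening'],s['contact_force'],T(s)[:3,:3].round(3))
print(proj(p,[.4535,-.1873,.087]))
E
```

```text
2.15 [ 0.65532001  0.55812515 -0.55404716  1.95119564  0.42128969  0.74824769
 -0.0387289 ] [ 0.45258992 -0.18823328  0.21567005] 0.6775714994230905 [ 0.21573678  0.88471957 -0.60108155] [[-0.     0.994  0.107]
 [ 0.001  0.107 -0.994]
 [-1.    -0.    -0.001]]
[319.45827029 186.41939121]
```

View pics/w1.png

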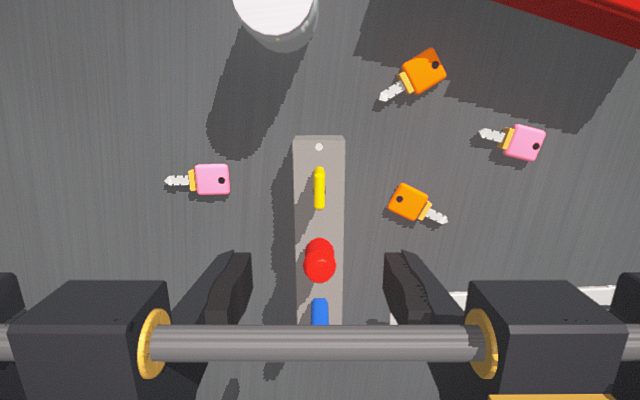

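Wrist view: the yellow key head runs (319,168–209), matching the projected (319,186), with the jaws aligned to the rack. Descending and gripping.

Request:
{"op": "drive_tool", "data": {"deltas": [[[0,0,0],[2.9,0,0],5],[[0,0,0],[2.9,0,0],5],[[0,0,0],[2.9,0,0],5],[[0,0,0],[2.9,0,0],5],[[0,0,0],[2.9,0,0],5],[[0,0,0],[0,0,0],5],[[0,0,0],[0,0,0],0],[[0,0,0],[0,0,0],0],[[0,0,0],[0,0,0],0],[[0,0,0],[0,0,0],0],[[0,0,0],[0,0,0],0],[[0,0,0],[0,0,0],0]], "force": 55}}

```text
clock: 3.2
tool_pos: [0.4534, -0.1885, 0.0718]
eef_rot: [0.474, 0.525, -0.473, 0.526]
contact_force: [1.2, -0.1, 0.5]
opening: 0.136
```

Request:
{"op": "drive_tool", "data": {"deltas": [[[0,0,0],[0,0,0],0],[[0,0,0],[0,0,0],0],[[0,0,0],[0,0,0],0],[[0,0,0],[0,0,0],0]]}}

```text
clock: 3.53
tool_pos: [0.4529, -0.1881, 0.0709]
eef_rot: [0.473, 0.525, -0.473, 0.525]
contact_force: [0.3, -0.3, -0.1]
opening: 0.004
```

Opening is 0.004 (10 mm should read ~0.11): the key is not between the pads. Looking.

```bash
python3 - <<'E'
from h import *
import pickle
w=snap('wrist');s=snap('top');
pickle.dump((w,s),open('w2.pkl','wb'))
a=cv2.resize(w['color'][100:400,200:440,::-1],(640,800))[:560]
a=cv2.resize(w['color'][100:360,200:440,::-1],(480,520))
b=cv2.resize(snap('scene')['color'][140:205,170:310,::-1],(800-480,149))
b=cv2.copyMakeBorder(b,0,520-149,0,0,0)
cv2.imwrite('pics/w2.png',np.hstack([a,b]))
st=w['state'];print(st['tool_pos'],st['opening'],T(st)[:3,:3].round(3))
E
```

```text
[ 0.4528715 -0.1881183  0.0709197] 0.00362804579998331 [[ 0.     0.995  0.104]
 [-0.     0.104 -0.995]
 [-1.    -0.     0.   ]]
```

View pics/w2.png

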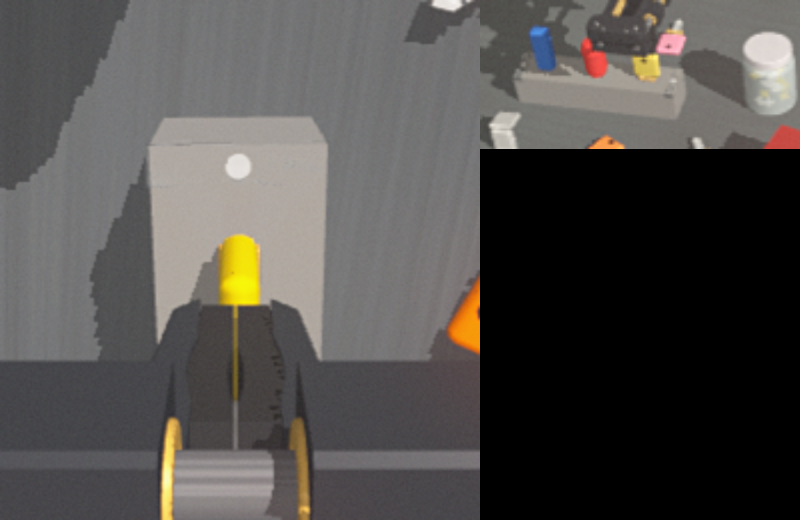

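```bash
python3 - <<'E'
from h import *
import pickle
w,s=pickle.load(open('w2.pkl','rb'))
st=w['state'];M=T(st)
f=lambda X:((proj(w,X)-[200,100])*2).round(0)
ydir=np.array([-.104,.995,0])
c=np.array([.4535,-.1873,0])
for dy in(-.017,0,.017):
  for z in(.051,.087):print('key',dy,z,f(c+ydir*dy+[0,0,z]))
for tx in(.011,-.008):
  for tz in(-.009,0,.009):print('pad',tx,tz,f((M@[tx,0,tz,1])[:3]))
print('rackend',[f(c+ydir*.04+[x,0,.045]) for x in(-.025,.025)])
w1=pickle.load(open('w1.pkl','rb'))
g=lambda X:proj(w1,X).round(1)
for dy in(-.017,0,.017):print([g(c+ydir*dy+[0,0,z]) for z in(.051,.087)])
print(at_z(w1,319,137,.045),[at_z(w1,319,v,.087) for v in (168,205)],at_z(w1,319,209,.051),at_z(w1,319,209,.045))
E
```

```text
key -0.017 0.051 [240. 321.]
key -0.017 0.087 [241. 387.]
key 0 0.051 [240. 267.]
key 0 0.087 [241. 324.]
key 0.017 0.051 [240. 211.]
key 0.017 0.087 [241. 257.]
pad 0.011 -0.009 [237. 251.]
pad 0.011 0 [237. 282.]
pad 0.011 0.009 [237. 312.]
pad -0.008 -0.009 [238. 279.]
pad -0.008 0 [238. 312.]
pad -0.008 0.009 [238. 345.]
rackend [array([150., 116.]), array([329., 134.])]
[array([319.2, 194.2]), array([319.4, 205.2])]
[array([319.3, 177.1]), array([319.5, 186.4])]
[array([319.3, 159.6]), array([319.5, 167. ])]
[ 0.44924756 -0.15002713  0.045     ] [array([ 0.45137401, -0.17126632,  0.087     ]), array([ 0.45490919, -0.20408019,  0.087     ])] [ 0.45669303 -0.21935343  0.051     ] [ 0.45692435 -0.22128653  0.045     ]
```

```bash
python3 - <<'E'
from h import *
import pickle
w1=pickle.load(open('w1.pkl','rb'));M=T(w1['state'])
for ty in(-.030,.030):
  print([proj(w1,(M@[tx,ty,tz,1])[:3]).round(0) for tx in(.011,-.02) for tz in(-.009,.009)])
s=snap('scene');pickle.dump(s,open('s2.pkl','wb'))
M=T(s['state']);print('tip in scene',proj(s,(M@[.011,0,0,1])[:3]),'keytop',proj(s,[.4535,-.1873,.087]),[proj(s,(M@[.011,0,z,1])[:3]) for z in(-.009,.009)])
a=cv2.resize(s['color'][120:200,180:300,::-1],(600,400),interpolation=cv2.INTER_CUBIC)
b=cv2.resize(w1['color'][130:300,220:420,::-1],(600,510)[:2],interpolation=cv2.INTER_CUBIC)[:190+0]
b=cv2.resize(w1['color'][150:215,240:400,::-1],(600,200),interpolation=cv2.INTER_CUBIC)
cv2.imwrite('pics/s2.png',np.vstack([a,b]))
E
```

```text
[array([263., 226.]), array([265., 256.]), array([253., 250.]), array([256., 284.])]
[array([374., 226.]), array([373., 256.]), array([384., 250.]), array([382., 284.])]
tip in scene [243.89315415 169.91236272] keytop [242.93163994 163.17899932] [array([246.78675895, 170.23657232]), array([241.005798  , 169.58895685])]
```

View pics/s2.png

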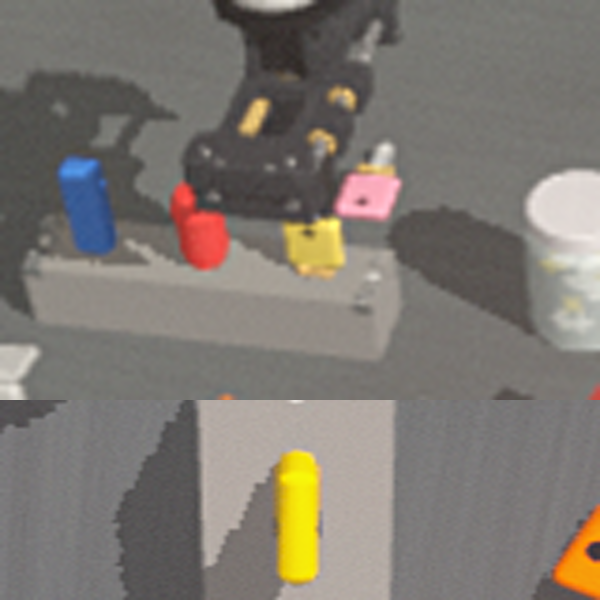

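```bash
python3 - <<'E'
from h import *
import pickle
print(r.tip_reach,[a for a in dir(r) if not a.startswith('_')])
s=pickle.load(open('s2.pkl','rb'));M=T(s['state'])
q=lambda *t:((proj(s,(M@[*t,1])[:3])-[180,120])*5).round(0)
print('body',[q(-.053,a,b) for a in(.0935,-.0935) for b in(.0375,-.0375)])
w,_=pickle.load(open('w2.pkl','rb'));M=T(w['state'])
q=lambda *t:((proj(w,(M@[*t,1])[:3])-[200,100])*2).round(0)
for x in (.011,-.008,-.02,-.03,-.04):print(x,[q(x,b,z) for b in (-.0175,.0175) for z in(-.009,.009)])
E
```

```text
0.011 ['Unreachable', 'finish_job', 'get_state', 'snapshot', 'tip_reach']
body [array([192., 266.]), array([321., 281.]), array([292.,  63.]), array([411.,  75.])]
0.011 [array([173., 251.]), array([175., 312.]), array([302., 251.]), array([300., 312.])]
-0.008 [array([166., 279.]), array([168., 345.]), array([309., 279.]), array([307., 345.])]
-0.02 [array([162., 299.]), array([164., 369.]), array([314., 299.]), array([312., 369.])]
-0.03 [array([157., 319.]), array([160., 392.]), array([319., 318.]), array([316., 392.])]
-0.04 [array([152., 341.]), array([155., 418.]), array([325., 340.]), array([322., 418.])]
```

The evidence agrees: fingers shut above the head (yellow is visible through the gap), and both cameras put the fingertips about 32 mm short of the stated 11 mm reach (TCP x ≈ −21 mm). I'll reopen and go down in steps, watching the force.

Request:
{"op": "drive_tool", "data": {"deltas": [[[0,0,0],[0,0,0],4],[[0,0,0],[0,0,0],4],[[0,0,0],[0,0,0],4],[[0,0,0],[0,0,0],4],[[0,0,0],[0,0,0],4],[[0,0,0],[0.4,0,0],4],[[0,0,0],[0.4,0,0],4],[[0,0,0],[0.4,0,0],4],[[0,0,0],[0,0,0],4]]}}

```text
clock: 4.48
tool_pos: [0.4524, -0.188, 0.058]
eef_rot: [0.473, 0.526, -0.474, 0.525]
contact_force: [-0.5, -0.3, -0.6]
opening: 0.455
```

Request:
{"op": "drive_tool", "data": {"deltas": [[[0,0,0],[0.4,0,0],4],[[0,0,0],[0.3,0,0],4],[[0,0,0],[0,0,0],4]]}}

```text
clock: 4.73
tool_pos: [0.4526, -0.188, 0.0513]
eef_rot: [0.473, 0.526, -0.473, 0.525]
contact_force: [-0.1, 0.2, -0.2]
opening: 0.455
```

```bash
python3 - <<'E'
from h import *
import pickle
w=snap('wrist');pickle.dump(w,open('w3.pkl','wb'))
s=snap('scene')
a=cv2.resize(w['color'][100:360,200:440,::-1],(480,520))
b=cv2.resize(s['color'][130:195,200:280,::-1],(320,260),interpolation=cv2.INTER_CUBIC)
b=cv2.copyMakeBorder(b,0,260,0,0,0)
cv2.imwrite('pics/w3.png',np.hstack([a,b]))
M=T(w['state']);print(w['state']['opening'])
q=lambda *t:((proj(w,(M@[*t,1])[:3])-[200,100])*2).round(0)
for x in (.011,-.008,-.02,-.03):print(x,[q(x,b,z) for b in (-.02,.02) for z in(-.009,.009)])
E
```

```text
0.454590002216631
0.011 [array([164., 251.]), array([166., 312.]), array([311., 251.]), array([309., 312.])]
-0.008 [array([156., 279.]), array([159., 345.]), array([319., 279.]), array([317., 345.])]
-0.02 [array([151., 299.]), array([153., 369.]), array([325., 299.]), array([322., 369.])]
-0.03 [array([145., 319.]), array([148., 392.]), array([331., 318.]), array([328., 392.])]
```

View pics/w3.png

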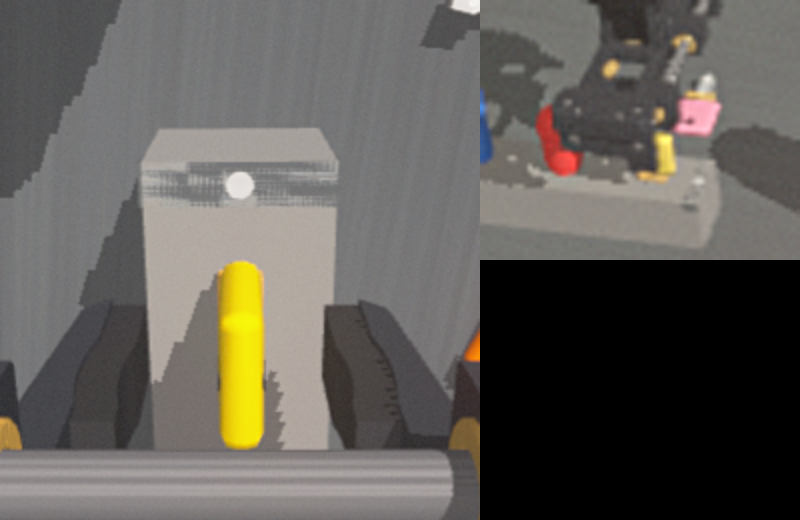

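```bash
python3 - <<'E'
from h import *
import pickle
w=pickle.load(open('w3.pkl','rb'));M=np.linalg.inv(T(w['state']))
for v in(318,445):
  P=at_z(w,200+241/2,100+v/2,.087);print(P,(M@np.r_[P,1]).round(4))
E
```

```text
[ 0.45195237 -0.17605437  0.087     ] [-3.57e-02  6.00e-04 -1.19e-02  1.00e+00]
[ 0.4552059  -0.20660665  0.087     ] [-3.57e-02  6.00e-04  1.88e-02  1.00e+00]
```

Request:
{"op": "drive_tool", "data": {"deltas": [[[0,0,0],[0.4,0,0.15],4],[[0,0,0],[0.5,0,0.15],4],[[0,0,0],[0.4,0,0],4],[[0,0,0],[0,0,0],4],[[0,0,0],[0,0,0],0],[[0,0,0],[0,0,0],0],[[0,0,0],[0,0,0],0],[[0,0,0],[0,0,0],0],[[0,0,0],[0,0,0],0],[[0,0,0],[0,0,0],0]]}}

```text
clock: 5.67
tool_pos: [0.4533, -0.1911, 0.039]
eef_rot: [0.473, 0.525, -0.473, 0.525]
contact_force: [1.0, -0.0, 0.7]
opening: 0.107
```

Request:
{"op": "drive_tool", "data": {"deltas": [[[0,0,0],[0,0,0],0],[[0,0,0],[0,0,0],0],[[0,0,0],[0,0,0],0]]}}

```text
clock: 5.92
tool_pos: [0.4533, -0.1911, 0.039]
eef_rot: [0.473, 0.525, -0.473, 0.525]
contact_force: [-0.1, 0.4, 0.9]
opening: 0.105
```

Request:
{"op": "drive_tool", "data": {"deltas": [[[0,0,0],[-1.5,0,0],0],[[0,0,0],[-3,0,0],0],[[0,0,0],[-3,0,0],0],[[0,0,0],[-3,0,0],0],[[0,0,0],[-1,0,0],0],[[0,0,0],[0,0,0],0]]}}

```text
clock: 6.42
tool_pos: [0.4546, -0.1916, 0.1563]
eef_rot: [0.474, 0.524, -0.473, 0.527]
contact_force: [-0.1, -0.2, -1.0]
opening: 0.111
```

Request:
{"op": "drive_tool", "data": {"deltas": [[[0,0,0],[0,0.8,-1.8],0],[[0,0,0],[0,1.5,-3.3],0],[[0,0,0],[0,1.5,-3.35],0],[[0,0,0],[0,1.5,-3.35],0],[[0,0,0],[0,1.5,-3.35],0],[[0,0,0],[0,1.5,-3.35],0],[[0,0,0],[0,1.5,-3.35],0],[[0,0,0],[0,1.5,-3.35],0],[[0,0,0],[0,1.5,-3.35],0],[[0,0,0],[0,1.5,-3.35],0],[[7.1,0,0],[0,0,0],0],[[7.1,0,0],[0,0,0],0]]}}

```text
clock: 7.42
tool_pos: [0.5616, 0.1444, 0.1522]
eef_rot: [-0.535, -0.463, 0.535, -0.462]
contact_force: [-1.4, -0.5, -0.5]
opening: 0.106
```

Request:
{"op": "drive_tool", "data": {"deltas": [[[0,0,0],[0,0,0],0],[[0,0,0],[0,0,0],0]]}}

```text
clock: 7.58
tool_pos: [0.5615, 0.1404, 0.1526]
eef_rot: [-0.533, -0.464, 0.535, -0.464]
contact_force: [0.1, 0.0, 0.6]
opening: 0.113
```

```bash
python3 - <<'E'
from h import *
import pickle
w=snap('wrist');pickle.dump(w,open('w4.pkl','wb'))
save(w,'w4',(200,80,460,360),2.1)
s=w['state'];print(s['clock'],s['q'],s['tool_pos'],s['opening'],T(s)[:3,:3].round(3))
print((proj(w,[.5625,.1405,.064])-[200,80])*2.1)
E
```

```text
7.5833 [-0.11063926  0.72881552 -0.36972672  1.76257766  0.37409342  0.72281709
 -0.81955015] [0.56149936 0.14037114 0.15263034] 0.11280118314132478 [[-0.002  0.99  -0.14 ]
 [-0.002 -0.14  -0.99 ]
 [-1.    -0.002  0.002]]
[251.68866313 251.31222406]
```

View pics/w4.png

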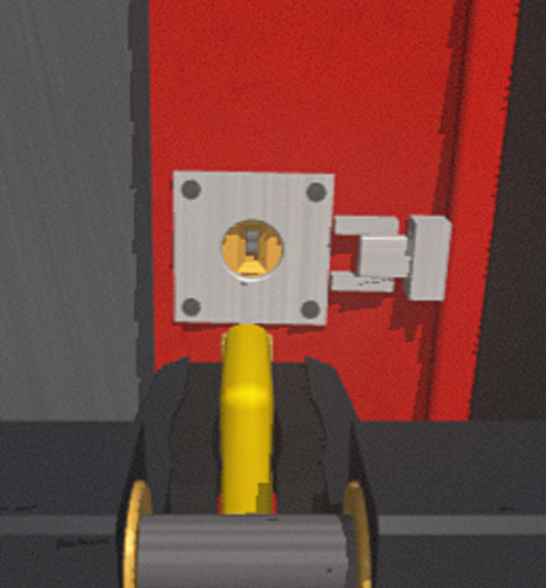

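```bash
python3 - <<'E'
from h import *
import pickle
w=pickle.load(open('w4.pkl','rb'));M=T(w['state']);Mi=np.linalg.inv(M)
px=lambda u,v:(200+u/2.1-.25,80+v/2.1-.25)
def tool(u,v,z): P=at_z(w,*px(u,v),z); return P.round(4),(Mi@np.r_[P,1])[:3].round(4)
C=[at_z(w,*px(*c),.064) for c in((174,170),(334,175),(328,325),(174,321))]
m=np.mean(C,0);print('plate',m,(Mi@np.r_[m,1])[:3])
for i in range(4):
  d=C[(i+1)%4]-C[i];print(np.linalg.norm(d).round(4),np.degrees(np.arctan2(d[1],d[0])).round(1))
S=[tool(*c,.064)[0] for c in((191,189),(316,191),(310,310),(191,307))];print('screws',np.mean(S,0),[np.degrees(np.arctan2(*(S[j]-S[i])[[1,0]])).round(1) for i,j in((0,1),(3,2),(3,0),(2,1))])
print('ring top circle',tool(252,250,.064)); print('keyway',tool(252,249,.061))
zt=.1526+.006+.042
for c in((246,388),(246,405),(220,395),(272,395)):print('head',tool(*c,zt))
print('yaw tool y',np.degrees(np.arctan2(M[1,1],M[0,1])))
q=lambda *t:((proj(w,(M@[*t,1])[:3])-[200,80]+.25)*2.1).round(0)
print('tool axis',[q(x,0,z) for x,z in((-.048,-.017),(-.048,.017),(-.012,-.017))])
E
```

```text
plate [0.56269528 0.14112692 0.064     ] [ 0.08862613  0.00122552 -0.00111611]
0.0559 -9.9
0.0564 -98.4
0.0573 170.4
0.0566 80.2
screws [0.562475 0.140925 0.064   ] [np.float64(-8.9), np.float64(-9.6), np.float64(80.6), np.float64(80.6)]
ring top circle (array([0.5625, 0.1412, 0.064 ]), array([ 0.0886,  0.001 , -0.0012]))
keyway (array([0.5625, 0.1407, 0.061 ]), array([ 0.0916,  0.0011, -0.0007]))
head (array([0.5629, 0.1559, 0.2006]), array([-0.048 , -0.0009, -0.0155]))
head (array([0.5624, 0.1525, 0.2006]), array([-0.048 , -0.0009, -0.012 ]))
head (array([0.558 , 0.1552, 0.2006]), array([-0.048 , -0.0056, -0.0141]))
head (array([0.5673, 0.1539, 0.2006]), array([-0.048 ,  0.0038, -0.0141]))
yaw tool y -8.051405704644486
tool axis [array([251., 380.]), array([251., 540.]), array([250., 308.])]
```

Wrist view: plate centred at crop (252,248), keyhole there with tumblers visible; plate yaw ≈ −9.3°, tool yaw −8.05°; the key sits about 2 mm off in each horizontal axis. Correcting, then descending to just above the hole.

Request:
{"op": "drive_tool", "data": {"deltas": [[[1.2,0,0],[0,0.17,-0.18],0],[[0,0,0],[1.5,0,0],0],[[0,0,0],[2,0,0],0],[[0,0,0],[1.8,0,0],0],[[0,0,0],[0.8,0,0],0],[[0,0,0],[0,0,0],0],[[0,0,0],[0,0,0],0]]}}

```text
clock: 8.22
tool_pos: [0.5644, 0.1424, 0.0929]
eef_rot: [-0.539, -0.457, 0.54, -0.457]
contact_force: [0.4, -0.4, -0.1]
opening: 0.105
```

```bash
python3 - <<'E'
from h import *
import pickle
w=snap('wrist');pickle.dump(w,open('w5.pkl','wb'))
s=snap('scene')
a=cv2.resize(w['color'][100:360,200:440,::-1],(480,520))
c=proj(s,[.5625,.1405,.085]).astype(int);print(c)
b=cv2.resize(s['color'][c[1]-40:c[1]+25,c[0]-20:c[0]+20,::-1],(320,520),interpolation=cv2.INTER_CUBIC)
cv2.imwrite('pics/w5.png',np.hstack([a,b]))
S=w['state'];print(S['clock'],S['tool_pos'],S['contact_force'],T(S)[:3,:3].round(3))
E
```

```text
[341 210]
8.2167 [0.56435526 0.14235898 0.09293426] [ 0.42029647 -0.4460653  -0.13977425] [[-0.     0.986 -0.164]
 [-0.    -0.164 -0.986]
 [-1.    -0.     0.   ]]
```

View pics/w5.png

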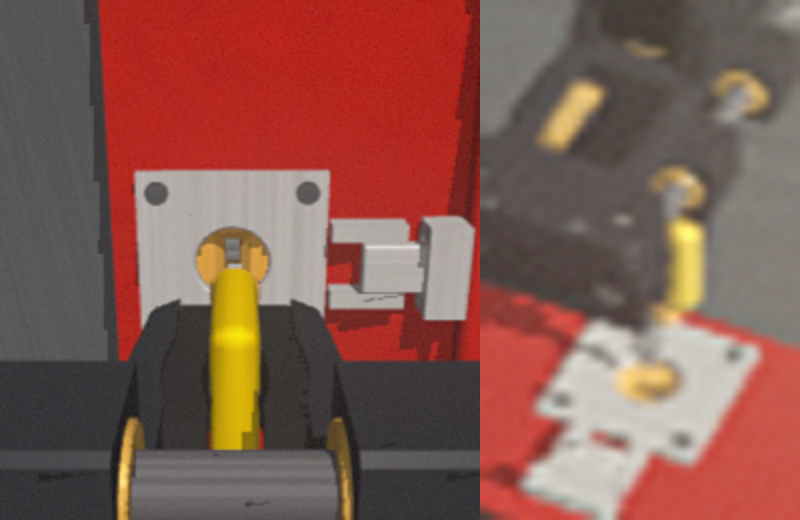

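```bash
python3 - <<'E'
from h import *
import pickle
w=pickle.load(open('w5.pkl','rb'));M=T(w['state']);Mi=np.linalg.inv(M)
def tool(u,v,z): P=at_z(w,200+u/2-.25,100+v/2-.25,z); return P.round(4),(Mi@np.r_[P,1])[:3].round(4)
print('hole L/R/top at plate',tool(195,262,.064),tool(271,262,.064),tool(233,226,.064))
print('plate L/R top',tool(135,171,.064),tool(329,170,.064)); print('keyway far end',tool(233,240,.061),tool(233,234,.061))
zt=M[2,3]+.048
print('head',tool(211,330,zt),tool(261,330,zt),tool(235.5,327,zt),tool(235.5,338,zt))
print('head bottom far',tool(235.5,270,M[2,3]+.012))
E
```

```text
hole L/R/top at plate (array([0.5515, 0.1432, 0.064 ]), array([ 0.0289, -0.0128,  0.0012])) (array([0.574 , 0.1395, 0.064 ]), array([0.0289, 0.01  , 0.0012])) (array([0.5646, 0.1526, 0.064 ]), array([ 0.0289, -0.0014, -0.0101]))
plate L/R top (array([0.5396, 0.1737, 0.064 ]), array([ 0.0289, -0.0295, -0.0268])) (array([0.5947, 0.1648, 0.064 ]), array([ 0.0289,  0.0262, -0.0271]))
keyway far end (array([0.5637, 0.1472, 0.061 ]), array([ 0.0319, -0.0014, -0.0047])) (array([0.564 , 0.1491, 0.061 ]), array([ 0.0319, -0.0014, -0.0066]))
head (array([0.5617, 0.1584, 0.1409]), array([-0.048 , -0.0053, -0.0153])) (array([0.571 , 0.1568, 0.1409]), array([-0.048 ,  0.0042, -0.0153])) (array([0.5663, 0.1582, 0.1409]), array([-0.048 , -0.0007, -0.016 ])) (array([0.566 , 0.1559, 0.1409]), array([-0.048 , -0.0007, -0.0137]))
head bottom far (array([0.5658, 0.1551, 0.1049]), array([-0.012 , -0.0007, -0.0129]))
```

Request:
{"op": "drive_tool", "data": {"deltas": [[[0,0,0],[0.3,-0.08,0],0],[[0,0,0],[0.4,0,0],0],[[0,0,0],[0.4,0,0],0],[[0,0,0],[0.2,0,0],0],[[0,0,0],[0,0,0],0],[[0,0,0],[0,0,0],0]]}}

```text
clock: 8.82
tool_pos: [0.5634, 0.1427, 0.0797]
eef_rot: [-0.539, -0.457, 0.54, -0.457]
contact_force: [-1.1, 0.3, -0.4]
opening: 0.108
```

Request:
{"op": "drive_tool", "data": {"deltas": [[[0,0,0],[0.2,0,0],0],[[0,0,0],[0.2,0,0],0],[[0,0,0],[0,0,0],0]]}}

```text
clock: 9.07
tool_pos: [0.5633, 0.1426, 0.0756]
eef_rot: [-0.539, -0.457, 0.54, -0.457]
contact_force: [-0.2, 0.8, 0.0]
opening: 0.109
```

Request:
{"op": "drive_tool", "data": {"deltas": [[[0,0,0],[0.15,0,0],0],[[0,0,0],[0.15,0,0],0],[[0,0,0],[0.15,0,0],0],[[0,0,0],[0,0,0],0]]}}

```text
clock: 9.4
tool_pos: [0.564, 0.1417, 0.072]
eef_rot: [-0.54, -0.456, 0.54, -0.458]
contact_force: [-1.2, -2.0, 3.6]
opening: 0.109
```

Request:
{"op": "drive_tool", "data": {"deltas": [[[0,0,0],[0.15,0,0],0],[[0,0,0],[0.15,0,0],0],[[0,0,0],[0,0,0],0]]}}

```text
clock: 9.65
tool_pos: [0.5638, 0.1418, 0.0685]
eef_rot: [-0.539, -0.457, 0.54, -0.457]
contact_force: [-0.6, -2.0, 0.4]
opening: 0.113
```

Request:
{"op": "drive_tool", "data": {"deltas": [[[0,0,0],[0.15,0,0],0],[[0,0,0],[0.15,0,0],0],[[0,0,0],[0,0,0],0]]}}

```text
clock: 9.9
tool_pos: [0.5641, 0.1431, 0.0661]
eef_rot: [0.54, 0.457, -0.539, 0.457]
contact_force: [0.3, -0.5, 4.3]
opening: 0.109
```

Request:
{"op": "drive_tool", "data": {"deltas": [[[0,0,0],[0.15,0,0],0],[[0,0,0],[0.15,0,0],0],[[0,0,0],[0,0,0],0]]}}

```text
clock: 10.15
tool_pos: [0.5643, 0.1435, 0.0632]
eef_rot: [0.54, 0.457, -0.539, 0.457]
contact_force: [1.0, -0.8, 3.5]
opening: 0.103
```

Request:
{"op": "drive_tool", "data": {"deltas": [[[0,0,0],[0.15,0,0],0],[[0,0,0],[0.1,0,0],0],[[0,0,0],[0,0,0],0]]}}

```text
clock: 10.4
tool_pos: [0.5641, 0.1435, 0.06]
eef_rot: [0.54, 0.457, -0.539, 0.457]
contact_force: [1.0, 0.4, 0.5]
opening: 0.109
```

Request:
{"op": "drive_tool", "data": {"deltas": [[[0,0,0],[0.1,0,0],0],[[0,0,0],[0.1,0,0],0],[[0,0,0],[0,0,0],0]]}}

```text
clock: 10.65
tool_pos: [0.5638, 0.1434, 0.0578]
eef_rot: [0.54, 0.457, -0.539, 0.457]
contact_force: [0.3, 1.3, 2.1]
opening: 0.108
```

Request:
{"op": "drive_tool", "data": {"deltas": [[[0,0,0],[0.1,0,0],0],[[0,0,0],[0.1,0,0],0],[[0,0,0],[0,0,0],0]]}}

```text
clock: 10.9
tool_pos: [0.564, 0.1434, 0.0573]
eef_rot: [0.54, 0.457, -0.539, 0.457]
contact_force: [-1.2, 0.2, 14.6]
opening: 0.111
```

Request:
{"op": "drive_tool", "data": {"deltas": [[[0,0,0],[0.1,0,0],0],[[0,0,0],[0,0,0],0],[[0,0,0],[0,0,0],0]]}}

```text
clock: 11.15
tool_pos: [0.5641, 0.1434, 0.0571]
eef_rot: [0.54, 0.457, -0.539, 0.458]
contact_force: [-2.1, 0.1, 19.3]
opening: 0.111
```

```bash
python3 - <<'E'
from h import *
import pickle
w=snap('wrist');pickle.dump(w,open('w6.pkl','wb'))
s=snap('scene');pickle.dump(s,open('s6.pkl','wb'))
a=cv2.resize(w['color'][100:360,200:440,::-1],(480,520))
c=proj(s,[.5625,.1405,.085]).astype(int)
b=cv2.resize(s['color'][c[1]-40:c[1]+25,c[0]-20:c[0]+20,::-1],(320,520),interpolation=cv2.INTER_CUBIC)
cv2.imwrite('pics/w6.png',np.hstack([a,b]))
S=w['state'];print(S['clock'],S['q'],S['tool_pos'],S['contact_force'],S['moment'],T(S)[:3,:3].round(3))
E
```

```text
11.15 [-0.16473526  0.86884981 -0.28402037  1.81446167  0.44607978  0.51926031
 -0.90864374] [0.56409209 0.14340606 0.05709217] [-2.11972295  0.09761318 19.33015909] [ 0.11198534  0.56391037 -0.01643337] [[ 0.002  0.986 -0.164]
 [ 0.001 -0.164 -0.986]
 [-1.     0.002 -0.001]]
```

View pics/w6.png

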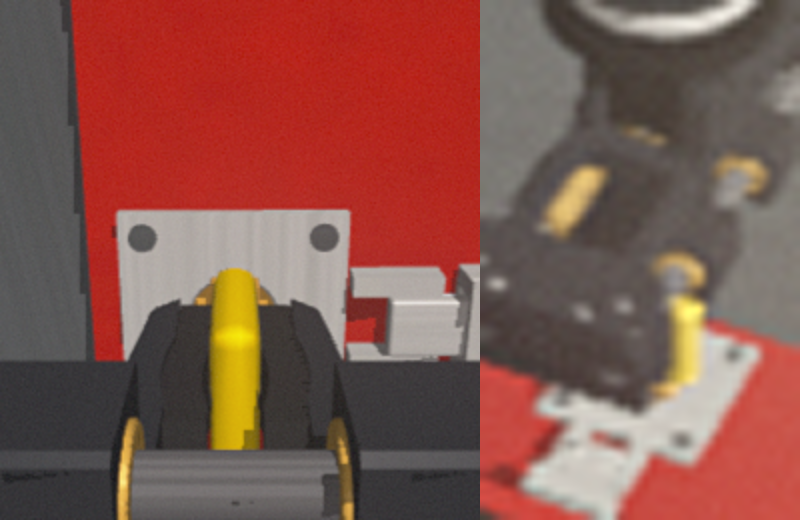

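The key is unchanged in the hand compared with before insertion, 19 N of plate contact, and TCP 0.0571 against 0.058 expected: it is home. Now turning clockwise, in stages.

Request:
{"op": "drive_tool", "data": {"deltas": [[[3,0,0],[-0.03,0,0],0],[[5,0,0],[0,0,0],0],[[6,0,0],[0,0,0],0],[[6,0,0],[0,0,0],0],[[6,0,0],[0,0,0],0],[[4,0,0],[0,0,0],0],[[0,0,0],[0,0,0],0]], "force": 60}}

```text
clock: 11.83
tool_pos: [0.5649, 0.1429, 0.0571]
eef_rot: [0.641, 0.301, -0.639, 0.302]
contact_force: [-0.9, -0.7, 16.2]
opening: 0.108
```

```bash
cat > st.py <<'E'
from h import *
S=r.get_state();M=T(S);print(S['clock'],S['q'].round(3),S['tool_pos'].round(4),S['contact_force'].round(1),S['moment'].round(3),'yaw',np.degrees(np.arctan2(M[1,1],M[0,1])).round(1),'tilt',M[:2,0].round(3),S['opening'])
E
python3 st.py
```

```text
11.8333 [-0.24   0.86  -0.152  1.818  0.253  0.479 -1.256] [0.5649 0.1429 0.0571] [-0.9 -0.7 16.2] [0.023 0.1   0.031] yaw -39.6 tilt [0.004 0.   ] 0.1081072426000656
```

Request:
{"op": "drive_tool", "data": {"deltas": [[[6,0,0],[0,0,0],0],[[6,0,0],[0,0,0],0],[[6,0,0],[0,0,0],0],[[6,0,0],[0,0,0],0],[[6,0,0],[0,0,0],0],[[0,0,0],[0,0,0],0]]}}

```text
clock: 12.33
tool_pos: [0.5656, 0.1419, 0.0571]
eef_rot: [0.698, 0.124, -0.695, 0.125]
contact_force: [-0.0, -1.1, 14.5]
opening: 0.11
```

```bash
python3 st.py
```

```text
12.3333 [-0.312  0.859 -0.025  1.821  0.048  0.458 -1.588] [0.5656 0.1419 0.0571] [-0.  -1.1 14.5] [-0.258 -0.081 -0.034] yaw -69.7 tilt [ 0.004 -0.001] 0.10993111345981911
```

Request:
{"op": "drive_tool", "data": {"deltas": [[[6,0,0],[0,0,0],0],[[6,0,0],[0,0,0],0],[[6,0,0],[0,0,0],0],[[4,0,0],[0,0,0],0],[[0,0,0],[0,0,0],0]]}}

```text
clock: 12.75
tool_pos: [0.5656, 0.1412, 0.0571]
eef_rot: [0.709, -0.011, -0.705, -0.01]
contact_force: [1.1, -2.0, 15.5]
opening: 0.108
```

```bash
python3 st.py
```

```text
12.75 [-0.363  0.862  0.065  1.824 -0.106  0.455 -1.825] [0.5656 0.1412 0.0571] [ 1.1 -2.  15.5] [-0.581 -0.125  0.107] yaw -91.7 tilt [ 0.005 -0.002] 0.10798235937139487
```

Request:
{"op": "drive_tool", "data": {"deltas": [[[3,0,0],[0,0,0],0],[[3,0,0],[0,0,0],0],[[3,0,0],[0,0,0],0],[[0,0,0],[0,0,0],0],[[0,0,0],[0,0,0],0]]}}

```text
clock: 13.17
tool_pos: [0.5655, 0.1409, 0.057]
eef_rot: [0.706, -0.065, -0.703, -0.064]
contact_force: [0.8, -3.4, 13.7]
opening: 0.109
```

```bash
python3 st.py; python3 - <<'E'
from h import *
import pickle
w=snap('wrist');s=snap('scene');t=snap('top');pickle.dump((w,s,t),open('w7.pkl','wb'))
a=cv2.resize(w['color'][100:360,200:440,::-1],(480,520))
c=proj(s,[.5625,.1405,.085]).astype(int)
b=cv2.resize(s['color'][c[1]-40:c[1]+25,c[0]-20:c[0]+20,::-1],(320,520),interpolation=cv2.INTER_CUBIC)
cv2.imwrite('pics/w7.png',np.hstack([a,b]))
E
```

```text
13.1667 [-0.383  0.864  0.101  1.826 -0.168  0.456 -1.921] [0.5655 0.1409 0.057 ] [ 0.8 -3.4 13.7] [-0.641 -0.122  0.151] yaw -100.5 tilt [ 0.004 -0.002] 0.10878062745428513
```

View pics/w7.png

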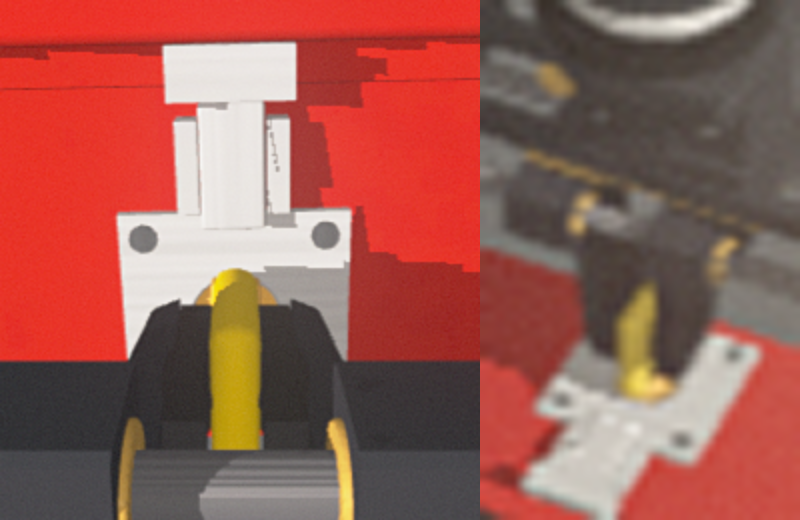

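Request:
{"op": "drive_tool", "data": {"deltas": [[[2,0,0],[0,0,0],0],[[2,0,0],[0,0,0],0],[[0,0,0],[0,0,0],0],[[0,0,0],[0,0,0],0],[[0,0,0],[0,0,0],0]]}}

```text
clock: 13.73
tool_pos: [0.5656, 0.1406, 0.0571]
eef_rot: [0.703, -0.09, -0.7, -0.089]
contact_force: [0.4, -2.8, 15.2]
opening: 0.11
```

```bash
python3 st.py
```

```text
13.7333 [-0.392  0.865  0.118  1.826 -0.197  0.458 -1.964] [0.5656 0.1406 0.0571] [ 0.4 -2.8 15.2] [-0.689 -0.133  0.016] yaw -104.6 tilt [ 0.004 -0.002] 0.11035607236177594
```

Request:
{"op": "drive_tool", "data": {"deltas": [[[0,0,0],[0,0,0],0],[[0,0,0],[0,0,0],0],[[0,0,0],[0,0,0],0],[[0,0,0],[0,0,0],0]]}}

```text
clock: 14.07
tool_pos: [0.5656, 0.1406, 0.0571]
eef_rot: [0.703, -0.09, -0.7, -0.089]
contact_force: [0.6, -3.0, 15.0]
opening: 0.102
```

```bash
python3 st.py; python3 - <<'E'
from h import *
import pickle
m=[];
for i in range(4): w=snap('wrist'); m.append(w['state']['moment'][2].round(3))
print(m)
p=pickle.load(open('w7.pkl','rb'))[0]
a,b=[cv2.resize(x['color'][100:350,220:400,::-1],(390,541),interpolation=cv2.INTER_CUBIC) for x in(p,w)]
cv2.imwrite('pics/w8.png',np.hstack([a,b]))
E
```

```text
14.0667 [-0.392  0.865  0.117  1.826 -0.197  0.458 -1.964] [0.5656 0.1406 0.0571] [ 0.6 -3.  15. ] [-0.636 -0.099  0.08 ] yaw -104.6 tilt [ 0.004 -0.002] 0.10162039384546628
[np.float64(0.08), np.float64(0.063), np.float64(0.021), np.float64(0.086)]
```

View pics/w8.png

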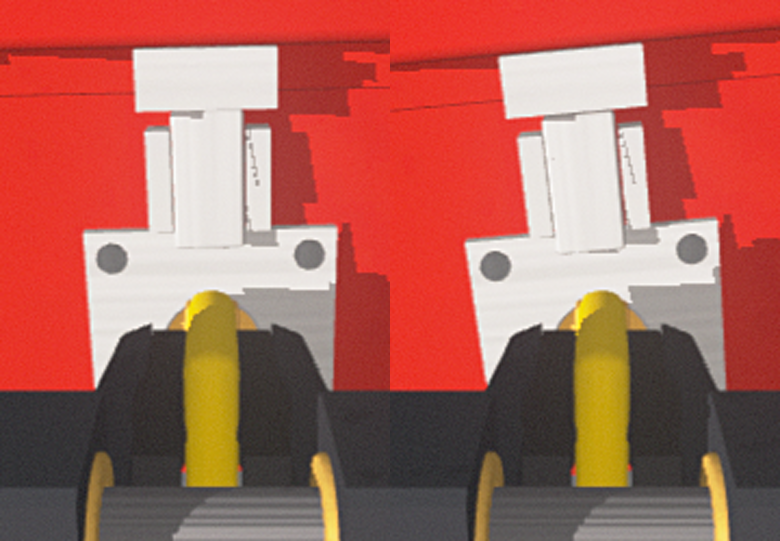

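```bash
python3 - <<'E'
from h import *
r.finish_job(); s=r.get_state(); print(s['clock'],s['tool_pos'],s['contact_force'],s['opening'])
E
```

```text
the job is handed in; nothing more can be done
the job is handed in; nothing more can be done
```

I took the yellow key out of the rack's left slot, pushed it home in the lock and turned it clockwise. I handed the job in at about 14 s, with the arm still gripping the key at 60 N and holding it turned. The hand-in gave no verdict.

**What the last checks showed**
- **Home:** the key met the plate within 1 mm of the expected height, and about 15 N of downward push was still on it. It had not slipped in the fingers.
- **Turn:** the tool had turned 95°, which is the 90° stop plus the blade's play.
- **Bolt:** in the wrist pictures it moved about 14 mm and stayed there while I held the key.
- **Grip:** the opening read about 9–10 mm, which matches the key's head.

**What disagreed or failed**
- **First grasp:** the fingers closed empty above the key. The real fingertips sit about 32 mm short of the stated reach (`tip_reach` 11 mm). I measured this in two cameras, lowered the arm in steps without touching anything, and the second grasp held.
- **Twisting moment:** the reading was noisy (0.02–0.15 N m), so I relied on the bolt's position as evidence that the key is fully turned.
- **Bystanders:** I felt no contact with the other tools, but I did not check their positions separately at the end.

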